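# Swap the misplaced spice tubes between their racks

## Task

Put the spice tubes right: one long tube has ended up in the four-hole rack for short tubes, and one short tube in the three-hole rack for long ones, so move each into a free hole of its proper rack, upright and fully down. The salt shaker is parked over the empty hole of the three-hole rack: clear it away and stand it on the black tray beside the jar. The glass must be set down gently and never dropped, the tubes that are already in the right rack stay in their holes, and nothing else on the counter may be pushed about or knocked over.

Things in the scene. Friction and masses are not known exactly. Their poses are not given: they have to be found in the camera images.
- rack4: White plastic block rack, fixed to the counter, 75 x 240 x 60 mm high (x, y, z), with a single row of FOUR upright round holes along its y axis, 60 mm apart (at y = -90, -30, 30, 90 mm), each 34 mm in diameter and 50 mm deep, so the hole floors lie 10 mm above the counter; the rack for short tubes. Origin at the centre of its underside. Place and yaw vary, and it may stand on either side
- rack3: White plastic block rack, fixed to the counter, 75 x 240 x 60 mm high, with a single row of THREE upright round holes along its y axis, 85 mm apart (at y = -85, 0, 85 mm), each 34 mm in diameter and 50 mm deep (floors 10 mm above the counter); the rack for long tubes. Origin at the centre of its underside. Place and yaw vary, and it may stand on either side
- long_stray: A 160 mm tall spice tube of amber glass, 28 mm diameter, flat foot with a chamfered edge, black cap 30 mm in diameter over its top 22 mm; closed, origin at the centre of its foot, z up along its axis. It starts among the short tubes in one of the holes of the four-hole rack, where it does not belong
- short_stray: A 110 mm tall spice tube of amber glass, 28 mm diameter, flat foot with a chamfered edge, black cap 30 mm in diameter over its top 22 mm; closed, origin at the centre of its foot, z up along its axis. It starts in one of the holes of the three-hole rack, where it does not belong
- long_home: A 160 mm tall spice tube of amber glass, 28 mm diameter, flat foot with a chamfered edge, black cap 30 mm in diameter over its top 22 mm; closed, origin at the centre of its foot, z up along its axis. It stands in one of the holes of the three-hole rack, where it belongs
- shaker: Upright glass salt shaker with a steel cap, 50 mm diameter, 95 mm tall, straight sides up to 88 mm, then tapering; parked on top of the three-hole rack, over its only empty hole. Origin at the centre of its underside, z up
- tray: Shallow black plastic condiment tray, fixed to the counter, 220 x 110 mm (x, y), floor 4 mm thick, rim 12 mm high and 4 mm thick, between the two racks. Origin at the centre of its underside. The jar stands near its -x end; the +x half is free
- jar: Glass spice jar with red lid, 54 mm diameter, 75 mm tall, standing on the tray; bystander. Origin at the centre of its underside
- mill: Dark turned wooden pepper mill, 56 mm diameter, 150 mm tall, standing; bystander. Origin at the centre of its underside
- can: Plain round tin with a paper label, 72 mm diameter, 100 mm tall, standing; bystander. Origin at the centre of its underside
- bowl: Small white bowl, 100 mm diameter, 40 mm tall; bystander. Origin at the centre of its underside
- spoon: Steel spoon 200 mm long lying on the counter; bystander
- mug: White mug, 80 mm diameter, 90 mm tall; bystander. Origin at the centre of its underside
- short_a: A 110 mm tall spice tube of amber glass, 28 mm diameter, flat foot with a chamfered edge, black cap 30 mm in diameter over its top 22 mm; closed, origin at the centre of its foot, z up along its axis. It stands in one of the holes of the four-hole rack, where it belongs
- short_b: A 110 mm tall spice tube of amber glass, 28 mm diameter, flat foot with a chamfered edge, black cap 30 mm in diameter over its top 22 mm; closed, origin at the centre of its foot, z up along its axis. It stands in one of the holes of the four-hole rack, where it belongs
- short_c: A 110 mm tall spice tube of amber glass, 28 mm diameter, flat foot with a chamfered edge, black cap 30 mm in diameter over its top 22 mm; closed, origin at the centre of its foot, z up along its axis. It stands in one of the holes of the four-hole rack, where it belongs
- rack4_hole0 (a point): centre of the mouth (60 mm above the counter) of hole 0 of the four-hole rack, counted from its -y end
- rack4_hole1 (a point): centre of the mouth (60 mm above the counter) of hole 1 of the four-hole rack, counted from its -y end
- rack4_hole2 (a point): centre of the mouth (60 mm above the counter) of hole 2 of the four-hole rack, counted from its -y end
- rack4_hole3 (a point): centre of the mouth (60 mm above the counter) of hole 3 of the four-hole rack, counted from its -y end
- rack3_hole0 (a point): centre of the mouth (60 mm above the counter) of hole 0 of the three-hole rack, counted from its -y end
- rack3_hole1 (a point): centre of the mouth (60 mm above the counter) of hole 1 of the three-hole rack, counted from its -y end
- rack3_hole2 (a point): centre of the mouth (60 mm above the counter) of hole 2 of the three-hole rack, counted from its -y end
Mind the look-alikes: they are no part of the job. Leave any pink or red look-alike of the long_stray alone.

How it is judged:
At the end, for the whole second after the job is handed in: long tubes in the three-hole rack, short ones in the four-hole rack: each within 8 mm of a hole's axis, foot within 6 mm of its floor, tilt under 0.12 rad; shaker upright (0.1 rad) on the tray floor, within 85 mm (x) and 32 mm (y) of the tray's centre; all at rest ((horizontal distance between long_stray and rack3_hole0 below 0.008 m or horizontal distance between long_stray and rack3_hole1 below 0.008 m or horizontal distance between long_stray and rack3_hole2 below 0.008 m) and height (world z) of long_stray between 0.004 and 0.016 m and angle between each of long_stray, long_home, short_stray, short_a, short_b, short_c's own z axis and vertical below 0.12 rad and linear speed of each of long_stray, long_home, short_stray, short_a, short_b, short_c, shaker below 0.03 m/s and (horizontal distance between long_home and rack3_hole0 below 0.008 m or horizontal distance between long_home and rack3_hole1 below 0.008 m or horizontal distance between long_home and rack3_hole2 below 0.008 m) and height (world z) of long_home between 0.004 and 0.016 m and (horizontal distance between short_stray and rack4_hole0 below 0.008 m or horizontal distance between short_stray and rack4_hole1 below 0.008 m or horizontal distance between short_stray and rack4_hole2 below 0.008 m or horizontal distance between short_stray and rack4_hole3 below 0.008 m) and height (world z) of short_stray between 0.004 and 0.016 m and (horizontal distance between short_a and rack4_hole0 below 0.008 m or horizontal distance between short_a and rack4_hole1 below 0.008 m or horizontal distance between short_a and rack4_hole2 below 0.008 m or horizontal distance between short_a and rack4_hole3 below 0.008 m) and height (world z) of short_a between 0.004 and 0.016 m and (horizontal distance between short_b and rack4_hole0 below 0.008 m or horizontal distance between short_b and rack4_hole1 below 0.008 m or horizontal distance between short_b and rack4_hole2 below 0.008 m or horizontal distance between short_b and rack4_hole3 below 0.008 m) and height (world z) of short_b between 0.004 and 0.016 m and (horizontal distance between short_c and rack4_hole0 below 0.008 m or horizontal distance between short_c and rack4_hole1 below 0.008 m or horizontal distance between short_c and rack4_hole2 below 0.008 m or horizontal distance between short_c and rack4_hole3 below 0.008 m) and height (world z) of short_c between 0.004 and 0.016 m and x of shaker in the frame of tray between -0.085 and 0.085 m and y of shaker in the frame of tray between -0.032 and 0.032 m and height (world z) of shaker below 0.01 m and angle between shaker's own z axis and vertical below 0.1 rad); the robot touches nothing.
It fails at once if a stray tube or the shaker is dropped or thrown (faster than 0.6 m/s while no finger touches it) ((contact force between shaker and the fingers below 0.05 N and linear speed of shaker above 0.6 m/s) or (contact force between long_stray and the fingers below 0.05 N and linear speed of long_stray above 0.6 m/s) or (contact force between short_stray and the fingers below 0.05 N and linear speed of short_stray above 0.6 m/s)).
It fails at once if a tube that is already in its right rack is moved more than 25 mm (distance of any of long_home, short_a, short_b, short_c from where it was at the start of the episode above 0.025 m).
It fails at once if a bystander (jar, mill, can, bowl, spoon, mug) is pushed more than 30 mm (distance of any of jar, mill, can, bowl, spoon, mug from where it was at the start of the episode above 0.03 m).
It fails at once if a bystander is tipped over (angle between any of jar, mill, can, bowl, mug's own z axis and vertical above 0.6 rad).
It also fails if it takes over 69 s, if anything falls off the work surface, if the arm or the gripper's body presses on something with over 40 N, if the wrist force passes 120 N, or if a joint passes its speed limit or range.

## Robot

A 6-joint arm with a two-finger parallel gripper is mounted at the origin on the work surface. World frame = base frame: x ahead of the robot, y to its left, z up, the work surface at z = 0. Lengths are in m, angles in rad, forces in N, time in s.
With the tool pointing down it reaches from about 0.35 to 0.725 m from the base axis. Payload 4.3 kg.
Tool frame: the origin (TCP) lies at the very end of the fingers, on their centre line; the grasp point (between the pads) lies 19 mm behind it; z points along the fingers, y is the line along which they close (so a half turn about z gives the same grasp; the last joint's range is limited). The gripper opens to 85 mm and grips with 20 to 120 N. Pads are 22 mm wide; open, the fingers measure 114 mm over their backs; the gripper's body (76 mm by 85 mm) begins 54 mm behind the grasp point. The pads swing forward as they close: fully open they stand 13 mm farther back than shut.
Start: joints at [1.132, 0.377, 0.081, 1.274, 0, 1.46], TCP at [0.186, 0.544, 0.231] pointing down, gripper open.
Joint ranges: [-2.72, 2.72], [-0.84, 1.66], [-1.02, 1.22], [-1.77, 2.12], [-1.37, 1.28], [-3.14, 3.14]. Speed limits (rad/s): [2.57, 2.57, 3.14, 3.14, 3.14, 3.14].

## Interface

Orientations are given as a unit quaternion [x, y, z, w].
In Python, from plant import observe, cams, r gives the robot as it stands. The module is installed in compiled form; this text tells all that it offers.
- The arm moves only by the tool servo_tool, never from a script. Its argument "commands" is text: rows parted by semicolons, each of 6 numbers parted by spaces: the shift along the tool's x, y, z in units of 0.025 m (1.0 is 0.025 m), then the turn, a rotation vector about the tool's x, y, z in units of 360 degrees (1.0 is 360 degrees). In form: tx ty tz wx wy wz; .... A call has 1 to 5 rows; each row shifts and turns the commanded pose from where the row before left it, along the tool's axes as they then stand; what a row does not reach is not made up. A row lasts 1/12 s, in which the tool goes at most 41.7 mm and 7.16 degrees, less where a joint would pass 70% of its speed; a pose out of reach is approached as far as the arm can. A call with a number of a shift or a turn outside -1 to 1 is refused whole. A call with a gripper value outside its range is refused whole. "fingers" is the opening, from 0 (shut) to 1 (fully open), set as the call begins (left out, the last holds). The fingers move at their own pace and stop on an object; the grip force is fixed at half the most. Time passes only in rows, so rows that do not move let the fingers close. It gives the time, the measured TCP pose, the force, the opening and the grip force at its end, in the units of the state.
- observe(): the state, without advancing time (a new reading comes with each control period).
- cams.read_camera(name): name is "scene" or "side" or "wrist"; returns (picture, depth): 400x640x3 uint8, red, green, blue; 400x640 float32, m along the optical axis (not along the pixel's ray), 0 where there is no reading.
- cams.camera_info(name): a dict with "vfov" (degrees; the focal length in pixels is half the picture's height over the tangent of half this angle, whatever the lens; pixels are square), "cx", "cy" (the principal point, pixels), "k1" (the pictures are not rectified: a ray, as slopes to the right and down, at radius r is drawn at 1 + k1 r^2 times it, then the intrinsics apply), "rvec" (rotation vector, rad) and "tvec" (3), from world to camera coordinates, as OpenCV has them; the wrist camera has in their place "mount" (4x4, takes a point from camera to tool coordinates, whose origin is the TCP and whose axes are the flange's). Camera axes: x right, y down, z forward; pixel columns grow to the right and rows downward; lengths in m; the calibration is good to about 2 mm. A picture is of the moment at which its call begins: read the wrist's pose just before it. camera_info takes no time and is no camera call.
- r.finish_job(): hands the job in; it is judged then, once.
The state is a dict: "clock": time; "q": joint angles; "joint_velocities": joint speeds; "tau": joint torques, N m; "eef_pos": TCP position; "orientation": TCP orientation; "force": force on the tool from outside, world axes, zero at the start; "torque": the same for the moment, N m; "finger_gap": finger opening in m; "grip_force": force on a finger pad.
Only numpy, scipy, OpenCV 4.12 (cv2) and the standard library are available. Lean on these libraries where they do the work, as an engineer would, in place of code of your own. Each camera call takes 0.05 s, during which the arm holds its last target. There are 200 camera calls.

## Working session

There is one attempt and no reset: what is moved stays moved. The work goes in short steps, Python scripts to look and compute and a tool call to move; the robot and the scene stay as the last step left them, time stands still between calls to the robot, and variables do not carry over. Pictures are saved under pics/ and viewed, at most 10 in all, crops included, and the job is handed in when it is done.

Besides the shell and the picture viewer there is one more tool, called after "Emit:" by a JSON object that holds its "name" and its "arguments". servo_tool: Moves the arm, as the interface text tells. Shifts and turns lie within -1 to 1; 1 stands for 0.025 m of shift or 360 degrees of turn. Its arguments: {"type":"object","properties":{"commands":{"type":"string"},"fingers":{"type":"number"}},"required":["commands"]}

```bash
mkdir -p pics; cat > h.py <<'E'
import numpy as np, cv2
from plant import observe, cams, r
from scipy.spatial.transform import Rotation as R
def K(i): 
    f=200/np.tan(np.radians(i['vfov'])/2); return np.array([[f,0,i['cx']],[0,f,i['cy']],[0,0,1]]),np.array([i['k1'],0,0,0,0.])
def c2w(n):
    i=cams.camera_info(n)
    if n=='wrist':
        o=observe(); T=np.eye(4); T[:3,:3]=R.from_quat(o['orientation']).as_matrix(); T[:3,3]=o['eef_pos']; return i,T@np.array(i['mount'])
    T=np.eye(4); T[:3,:3]=R.from_rotvec(np.ravel(i['rvec'])).as_matrix(); T[:3,3]=np.ravel(i['tvec']); return i,np.linalg.inv(T)
def cloud(n,d,i,T):
    k,D=K(i); v,u=np.mgrid[0:400,0:640]
    p=cv2.undistortPoints(np.stack([u,v],-1).reshape(-1,1,2).astype(float),k,D).reshape(400,640,2)
    P=np.concatenate([p*d[...,None],d[...,None]],-1); W=P@T[:3,:3].T+T[:3,3]; W[d<=0]=np.nan; return W
def grab(n,name):
    i,T=c2w(n); im,d=cams.read_camera(n); W=cloud(n,d,i,T)
    cv2.imwrite(f'pics/{name}.png',im[...,::-1]); np.save(f'pics/{name}.npy',W); return im,W
E
python3 - <<'E'
from h import *
print(observe())
for n in ('scene','side'):
    im,W=grab(n,n+'0'); i,T=c2w(n); print(n,i['vfov'],i['k1'],T[:3,3].round(3),T[:3,2].round(2))
a=cv2.imread('pics/scene0.png');b=cv2.imread('pics/side0.png')
E
```

```text
{'clock': 0.0, 'q': array([ 1.13168436e+00,  3.78091284e-01,  7.96355262e-02,  1.27436249e+00,
       -1.41123312e-05,  1.46047359e+00]), 'joint_velocities': array([-0.00105401,  0.00194042, -0.0013969 , -0.00047354, -0.00163264,
       -0.00122577]), 'tau': array([-2.95900565e-03, -4.63604307e+01,  2.69877791e+01,  2.09336670e-02,
       -2.57771298e-04, -1.53094527e-05]), 'eef_pos': array([0.18540454, 0.54361623, 0.23034846]), 'orientation': array([ 1.63655045e-01,  9.86517108e-01, -9.74963517e-04, -2.67456057e-04]), 'force': array([0.33079745, 0.37073071, 0.34135824]), 'torque': array([-0.00569205, -0.05682235,  0.01308953]), 'grip_force': 0.0, 'finger_gap': 0.08527367466213523}
scene 55.11099242119281 -0.089550461395628 [0.87  0.457 0.869] [-0.29 -0.48 -0.82]
side 57.53722783771645 0.022607843868135295 [-0.033 -0.688  0.789] [ 0.54  0.57 -0.62]
```

View pics/scene0.png

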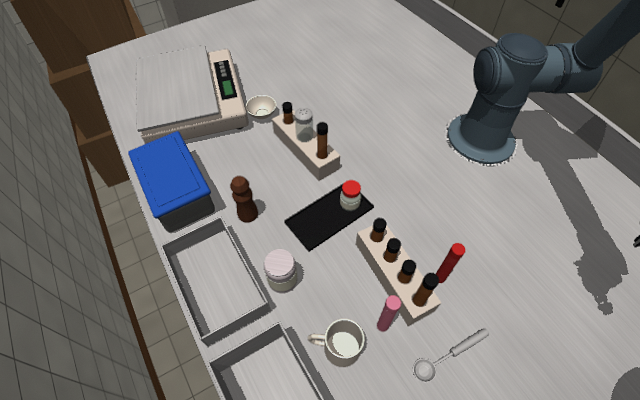

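View pics/side0.png

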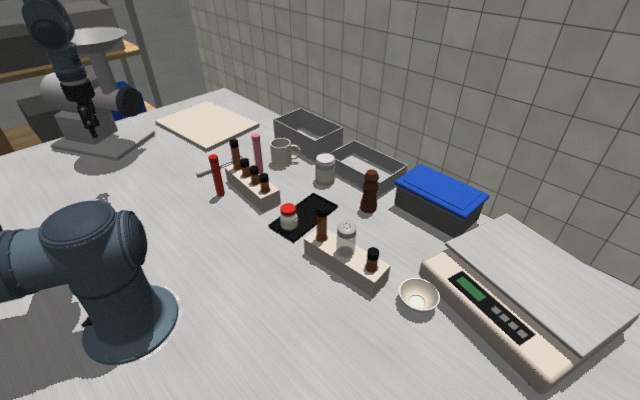

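The scene picture shows rack3 around (307,145), with the short stray at (288,112), the shaker at (304,125) over the middle hole and long_home at (322,140). Rack4 is around (397,275), with short tubes at (379,230), (393,250) and (408,271) and the amber long tube at (428,290).

Candidates for long_stray are the amber tube with a black cap at (428,290), the red one at (450,262), the pink one at (389,313) and long_home at (322,140). The description picks (428,290). Next I'll measure positions and check that choice in a crop.

```bash
python3 - <<'E'
from h import *
from scipy.ndimage import label
for n in ('scene0','side0'):
    W=np.load(f'pics/{n}.npy'); im=cv2.imread(f'pics/{n}.png')
    box=(W[...,0]>.1)&(W[...,0]<.9)&(abs(W[...,1])<.6)
    print(n,'floor z',np.nanmedian(W[...,2][box&(abs(W[...,2])<.02)]))
    def comps(lo,hi,mn):
        L,k=label(box&(W[...,2]>lo)&(W[...,2]<hi))
        for j in range(1,k+1):
            m=L==j
            if m.sum()>=mn:
                v,u=np.where(m);P=W[m]; print('  ',(int(u.mean()),int(v.mean())),m.sum(),'xyz',np.median(P,0).round(3),'mid',((P.max(0)+P.min(0))/2).round(3),'ext',np.ptp(P,axis=0).round(3),im[m].mean(0).astype(int))
    print(' tops short');comps(.1,.125,12); print(' tops long');comps(.155,.18,12)
    m=box&(abs(W[...,2]-.06)<.004)&(im.min(-1)>120)
    L,k=label(m)
    for j in range(1,k+1):
        q=L==j
        if q.sum()>150:
            P=W[q][:,:2].astype(np.float32); print(' rack',cv2.minAreaRect(P),q.sum())
    m=box&(W[...,2]<.03)&(im.max(-1)<40); L,k=label(m)
    for j in range(1,k+1):
        q=L==j
        if q.sum()>600: print(' tray',cv2.minAreaRect(W[q][:,:2].astype(np.float32)),q.sum())
    i,T=c2w(n[:-1]);print('cam',T[:3,3])
im=cv2.imread('pics/scene0.png');a=cv2.resize(im[205:335,350:490],None,fx=4,fy=4);cv2.imwrite('pics/crop.png',a)
E
```

```text
scene0 floor z -0.0002661809839006879
 tops short
   (178, 103) 2244 xyz [ 0.775 -0.524  0.102] mid [ 0.773 -0.514  0.104] ext [0.254 0.173 0.007] [171 173 176]
   (286, 107) 100 xyz [ 0.514 -0.318  0.117] mid [ 0.513 -0.323  0.112] ext [0.03  0.028 0.023] [21 21 21]
   (303, 128) 114 xyz [ 0.515 -0.22   0.112] mid [ 0.507 -0.229  0.113] ext [0.047 0.033 0.025] [115 123 124]
   (179, 167) 2289 xyz [ 0.858 -0.272  0.107] mid [ 0.857 -0.287  0.106] ext [0.085 0.248 0.012] [173  84  40]
   (321, 143) 64 xyz [ 0.502 -0.146  0.114] mid [ 0.498 -0.151  0.113] ext [0.022 0.019 0.024] [30 50 75]
   (242, 194) 112 xyz [ 0.754 -0.105  0.105] mid [ 0.75  -0.112  0.112] ext [0.043 0.036 0.025] [18 28 48]
   (378, 224) 159 xyz [0.522 0.14  0.119] mid [0.518 0.137 0.112] ext [0.031 0.028 0.022] [25 25 25]
   (393, 245) 174 xyz [0.526 0.199 0.118] mid [0.522 0.198 0.111] ext [0.029 0.03  0.022] [25 25 25]
   (268, 257) 17 xyz [0.772 0.074 0.101] mid [0.775 0.073 0.101] ext [0.013 0.015 0.002] [194 193 206]
   (449, 261) 68 xyz [0.443 0.296 0.112] mid [0.439 0.292 0.113] ext [0.015 0.026 0.025] [21 
[... 2865 characters left out ...]
 xyz [0.431 0.289 0.158] mid [0.431 0.289 0.158] ext [0.026 0.03  0.005] [ 44  46 180]
   (320, 209) 97 xyz [ 0.49  -0.159  0.168] mid [ 0.492 -0.156  0.163] ext [0.029 0.028 0.015] [20 19 19]
 rack ((0.5212652683258057, 0.20194990932941437), (0.193970188498497, 0.07519258558750153), 86.00306701660156) 301
 rack ((0.49832683801651, -0.18588034808635712), (0.09203320741653442, 0.04931136220693588), 25.085058212280273) 270
 rack ((0.508114755153656, -0.30424830317497253), (0.0771489366889, 0.10980498790740967), 5.946285724639893) 585
 tray ((0.5607551336288452, -0.0049499571323394775), (0.22234641015529633, 0.11050133407115936), 6.002873420715332) 1045
cam [-0.03251585 -0.68799304  0.78931331]
```

View pics/crop.png

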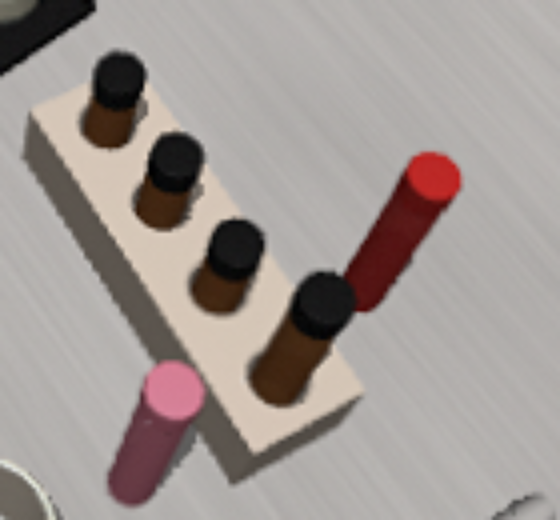

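The crop confirms it: the amber tube with the black cap, in the rack4 end hole at crop (300,330), is long_stray. The red and pink ones stand outside the rack. I'll plan the transit to a spot above the shaker, turning the tool so it closes across the row.

```bash
cat >> h.py <<'E'
def plan(wps):
    "wps: (xyz, yaw of tool y in deg, rows); prints rows in tool units"
    o=observe(); p=np.array(o['eef_pos']); M=R.from_quat(o['orientation'])
    print('t %.2f at'%o['clock'],p.round(4),'gap %.4f'%o['finger_gap'])
    for t,yaw,n in wps:
        y=np.radians(yaw); Y=np.array([np.cos(y),np.sin(y),0]); Z=np.array([0,0,-1.]); G=R.from_matrix(np.stack([np.cross(Y,Z),Y,Z],1))
        p0=p.copy(); w=(M.inv()*G).as_rotvec()/(2*np.pi); m=max(int(np.ceil(np.linalg.norm(w)/.0197)),1); m=min(m,n); out=[]
        for k in range(n):
            s=M.inv().apply(p0+(np.array(t)-p0)*(k+1)/n-p)/.025; s=s.round(2); ww=(w/m).round(4) if k<m else w*0
            p=p+M.apply(s*.025); M=M*R.from_rotvec(ww*2*np.pi); out.append(' '.join('%g'%(v+0.) for v in np.r_[s,ww]))
        print('\n'.join('; '.join(out[j:j+5]) for j in range(0,n,5)),'\n')
E
python3 - <<'E'
from h import *
plan([((.43,.1,.25),6,17),((.46,-.24,.25),6,12)])
print(c2w('wrist')[0])
E
```

```text
t 0.10 at [0.1854 0.5437 0.2304] gap 0.0853
-0.88 -0.8 -0.04 0 0 0.0181; -0.97 -0.7 -0.05 0 0 0.0181; -1.04 -0.58 -0.04 0 0 0.0181; -1.1 -0.46 -0.05 0 0 0.0181; -1.14 -0.34 -0.04 0 0 0.0181
-1.18 -0.2 -0.05 0 0 0.0181; -1.19 -0.06 -0.04 0 0 0.0181; -1.19 0.06 -0.05 0 0 0.0181; -1.17 0.21 -0.04 0 0 0.0181; -1.15 0.33 -0.05 0 0 0.0181
-1.09 0.47 -0.04 0 0 0; -1.1 0.46 -0.05 0 0 0; -1.1 0.46 -0.04 0 0 0; -1.1 0.47 -0.05 0 0 0; -1.1 0.46 -0.04 0 0 0
-1.1 0.46 -0.05 0 0 0; -1.09 0.47 -0.04 0 0 0 

-1.14 -0.02 0 -0.0002 0.0003 0; -1.14 -0.02 0 0 0 0; -1.13 -0.02 0 0 0 0; -1.14 -0.02 0 0 0 0; -1.14 -0.02 0 0 0 0
-1.14 -0.02 0 0 0 0; -1.14 -0.02 0 0 0 0; -1.13 -0.01 0 0 0 0; -1.14 -0.02 0 0 0 0; -1.14 -0.02 0 0 0 0
-1.14 -0.02 0 0 0 0; -1.14 -0.02 0 0 0 0 

{'vfov': 68.75109809546592, 'cx': 324.3335827242247, 'cy': 195.94349694627877, 'k1': -0.053409094935852906, 'mount': array([[ 6.94563210e-04, -9.46544188e-01, -3.22573429e-01,
         8.26750795e-02],
       [ 9.99999597e-01,  8.40735352e-04, -3.13820736e-04,
         2.87143340e-04],
       [ 5.68244079e-04, -3.22573081e-01,  9.46544391e-01,
        -1.43076729e-01],
       [ 0.00000000e+00,  0.00000000e+00,  0.00000000e+00,
         1.00000000e+00]])}
```

Emit:
{"name": "servo_tool", "arguments": {"commands": "-0.8 -0.75 -0.04 0 0 0.0181; -0.85 -0.65 -0.04 0 0 0.0181; -0.9 -0.55 -0.04 0 0 0.0181; -0.95 -0.4 -0.04 0 0 0.0181; -1 -0.3 -0.04 0 0 0.0181", "fingers": 1}}

```text
clock: 0.52
eef_pos: [0.2476, 0.4258, 0.2359]
orientation: [0.436, 0.9, -0.0, -0.0]
force: [0.6, -0.9, 0.2]
finger_gap: 0.0853
grip_force: 0.0
```

Emit:
{"name": "servo_tool", "arguments": {"commands": "-1 -0.2 -0.04 0 0 0.0181; -1 -0.05 -0.04 0 0 0.0181; -1 0.05 -0.04 0 0 0.0181; -1 0.2 -0.04 0 0 0.0181; -1 0.3 -0.04 0 0 0.0181"}}

```text
clock: 0.93
eef_pos: [0.309, 0.3146, 0.241]
orientation: [0.671, 0.741, -0.0, -0.0]
force: [1.4, 0.3, -0.4]
finger_gap: 0.0852
grip_force: 0.0
```

Emit:
{"name": "servo_tool", "arguments": {"commands": "-1 0.5 -0.04 0 0 0; -1 0.5 -0.04 0 0 0; -1 0.5 -0.04 0 0 0; -1 0.5 -0.04 0 0 0; -1 0.5 -0.04 0 0 0"}}

```text
clock: 1.35
eef_pos: [0.3843, 0.1967, 0.2461]
orientation: [0.669, 0.743, -0.0, -0.0]
force: [0.2, 1.1, -0.3]
finger_gap: 0.0855
grip_force: 0.0
```

Emit:
{"name": "servo_tool", "arguments": {"commands": "-1 0.4 0 0 0 0; -1 0.4 0 0 0 0; -1 0.3 0 0 0 0; -1 0.2 0 0 0 0; -1 0 0 0 0 0"}}

```text
clock: 1.77
eef_pos: [0.4302, 0.0758, 0.2459]
orientation: [0.669, 0.743, -0.0, -0.0]
force: [-0.4, 0.0, -0.2]
finger_gap: 0.0856
grip_force: 0.0
```

Emit:
{"name": "servo_tool", "arguments": {"commands": "-1 0.1 0 0 0 0; -1 0.1 0 0 0 0; -1 0.1 0 0 0 0; -1 0.1 0 0 0 0; -1 0.1 0 0 0 0"}}

```text
clock: 2.18
eef_pos: [0.4547, -0.0471, 0.2459]
orientation: [0.669, 0.743, -0.0, -0.0]
force: [-1.1, -0.0, 0.5]
finger_gap: 0.0856
grip_force: 0.0
```

Emit:
{"name": "servo_tool", "arguments": {"commands": "-1 0.1 0 0 0 0; -1 0.1 0 0 0 0; -1 0.2 0 0 0 0; -1 0.2 0 0 0 0; -1 0.2 0 0 0 0"}}

```text
clock: 2.6
eef_pos: [0.4878, -0.1692, 0.2458]
orientation: [0.669, 0.743, -0.0, -0.0]
force: [0.2, 0.8, 0.3]
finger_gap: 0.0855
grip_force: 0.0
```

Emit:
{"name": "servo_tool", "arguments": {"commands": "-1 0.2 0 0 0 0; -1 0 0 0 0 0; -0.5 0 0 0 0 0; 0 0 0 0 0 0; 0 0 0 0 0 0"}}

```text
clock: 3.02
eef_pos: [0.4991, -0.2295, 0.2458]
orientation: [0.669, 0.743, 0.0, -0.001]
force: [0.3, 0.2, 0.0]
finger_gap: 0.0855
grip_force: 0.0
```

```bash
python3 - <<'E'
from h import *
from scipy.ndimage import label
im,W=grab('wrist','w1'); o=observe(); print(o['eef_pos'],o['clock'])
b=(abs(W[...,0]-.5)<.15)&(W[...,1]<-.08)&(W[...,1]>-.42)
for lo,hi in((.112,.13),(.14,.158),(.162,.18)):
    L,k=label(b&(W[...,2]>lo)&(W[...,2]<hi))
    for j in range(1,k+1):
        m=L==j
        if m.sum()>60:
            P=W[m]; v,u=np.where(m); print((int(u.mean()),int(v.mean())),'z %.3f'%np.median(P[:,2]),cv2.minEnclosingCircle(P[:,:2].astype(np.float32)),'med',np.median(P,0).round(4),m.sum())
m=b&(abs(W[...,2]-.06)<.004)
print(cv2.minAreaRect(W[m][:,:2].astype(np.float32)))
E
```

```text
[ 0.49903516 -0.22886128  0.2459883 ] 3.0667
(326, 179) z 0.123 ((0.5026979446411133, -0.23170873522758484), 0.023435300216078758) med [ 0.4997 -0.2188  0.1229] 239
(326, 271) z 0.120 ((0.5116078853607178, -0.32493147253990173), 0.015247849747538567) med [ 0.5114 -0.3223  0.1203] 603
(327, 207) z 0.154 ((0.5035492777824402, -0.24053309857845306), 0.02468906342983246) med [ 0.5032 -0.2366  0.1541] 2324
(329, 111) z 0.170 ((0.49594420194625854, -0.1563401222229004), 0.015185638330876827) med [ 0.4959 -0.1559  0.1704] 1347
((0.5205130577087402, -0.28404700756073), (0.13872593641281128, 0.34155476093292236), 22.01792335510254)
```

View pics/w1.png

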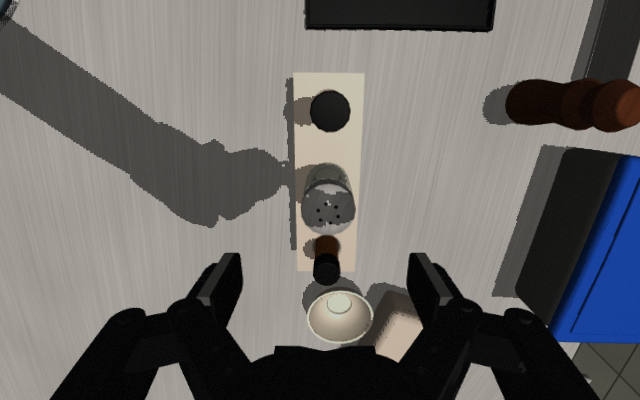

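The wrist picture shows long_home at (329,111), the shaker at (327,205), the short stray at (326,270) and the bowl at (340,315). Hole 1 of rack3 is at about (0.5037, -0.2406). I'll go down on the shaker.

Emit:
{"name": "servo_tool", "arguments": {"commands": "-0.48 0.13 0.5 0 0 0; 0 0 1 0 0 0; 0 0 1 0 0 0; 0 0 1 0 0 0; 0 0 1 0 0 0"}}

```text
clock: 3.48
eef_pos: [0.5039, -0.2405, 0.1321]
orientation: [0.669, 0.744, 0.0, -0.0]
force: [0.1, -0.6, -0.2]
finger_gap: 0.0856
grip_force: 0.0
```

Emit:
{"name": "servo_tool", "arguments": {"commands": "0 0 0.8 0 0 0; 0 0 0.6 0 0 0; 0 0 0 0 0 0"}}

```text
clock: 3.73
eef_pos: [0.5012, -0.2389, 0.0946]
orientation: [0.669, 0.744, -0.001, -0.004]
force: [-1.2, 0.6, -0.2]
finger_gap: 0.085
grip_force: 0.0
```

Emit:
{"name": "servo_tool", "arguments": {"commands": "0 0 0 0 0 0; 0 0 0 0 0 0; 0 0 0 0 0 0; 0 0 0 0 0 0; 0 0 0 0 0 0", "fingers": 0.3}}

```text
clock: 4.15
eef_pos: [0.505, -0.242, 0.1005]
orientation: [0.669, 0.743, 0.0, 0.001]
force: [-1.8, 0.9, 6.4]
finger_gap: 0.0487
grip_force: 62.6
```

Emit:
{"name": "servo_tool", "arguments": {"commands": "0 0 -0.5 0 0 0; 0 0 -1 0 0 0; 0 0.7 -0.5 0 0 0; 0 1 0 0 0 0; 0 1 0 0 0 0"}}

```text
clock: 4.57
eef_pos: [0.5725, -0.2348, 0.1506]
orientation: [0.669, 0.743, 0.001, 0.001]
force: [0.2, -1.6, -1.8]
finger_gap: 0.0487
grip_force: 62.4
```

Emit:
{"name": "servo_tool", "arguments": {"commands": "0.3 1 0 0 0 0; 0.8 0.7 0 0 0 0; 1 0.6 0 0 0 0; 1 0.47 0 0 0 0; 1 0 0 0 0 0"}}

```text
clock: 4.98
eef_pos: [0.6314, -0.1238, 0.1484]
orientation: [0.669, 0.743, 0.001, 0.001]
force: [0.0, -0.6, -2.0]
finger_gap: 0.0483
grip_force: 62.5
```

Emit:
{"name": "servo_tool", "arguments": {"commands": "1 0 0 0 0 0; 1 0 0 0 0 0; 1 0 0 0 0 0; 1 0 0 0 0 0; 0.7 0 0 0 0 0"}}

```text
clock: 5.4
eef_pos: [0.6165, -0.0059, 0.1488]
orientation: [0.669, 0.744, 0.0, -0.0]
force: [-0.5, -0.4, -2.6]
finger_gap: 0.0488
grip_force: 62.5
```

Emit:
{"name": "servo_tool", "arguments": {"commands": "0.4 0 0 0 0 0; 0 0 0 0 0 0; 0 0 0 0 0 0"}}

```text
clock: 5.65
eef_pos: [0.616, 0.0015, 0.1488]
orientation: [0.669, 0.743, -0.0, 0.0]
force: [0.1, -0.2, -1.6]
finger_gap: 0.0482
grip_force: 62.5
```

```bash
python3 - <<'E'
from h import *
im,W=grab('scene','s2'); cv2.imwrite('pics/s2c.png',cv2.resize(im[60:300,180:420,::-1],None,fx=2.4,fy=2.4))
i,T=c2w('scene');k,D=K(i);Ti=np.linalg.inv(T)
c,s=np.cos(np.radians(6.1)),np.sin(np.radians(6.1))
for n in ('scene0','side0'):
    W=np.load(f'pics/{n}.npy'); im=cv2.imread(f'pics/{n}.png'); x=W[...,0]-.5625;y=W[...,1]+.0045
    a=c*x+s*y;b=-s*x+c*y; m=(abs(a)<.14)&(abs(b)<.09)
    q=m&(W[...,2]>.03)&(W[...,2]<.1); P=np.c_[a[q],b[q]]; print('jar',cv2.minEnclosingCircle(P.astype(np.float32)))
    q=m&(im.max(-1)<45)&(W[...,2]<.03); print('tray ext',np.percentile(a[q],[.5,99.5]),np.percentile(b[q],[.5,99.5]))
E
```

```text
jar ((-0.062408994883298874, 0.006915596313774586), 0.02725604735314846)
tray ext [-0.1058172  0.1112026] [-0.05288656  0.05479973]
jar ((-0.0695340633392334, 0.003690251149237156), 0.02797875739634037)
tray ext [-0.11076444  0.10766924] [-0.05498133  0.05333933]
```

View pics/s2c.png

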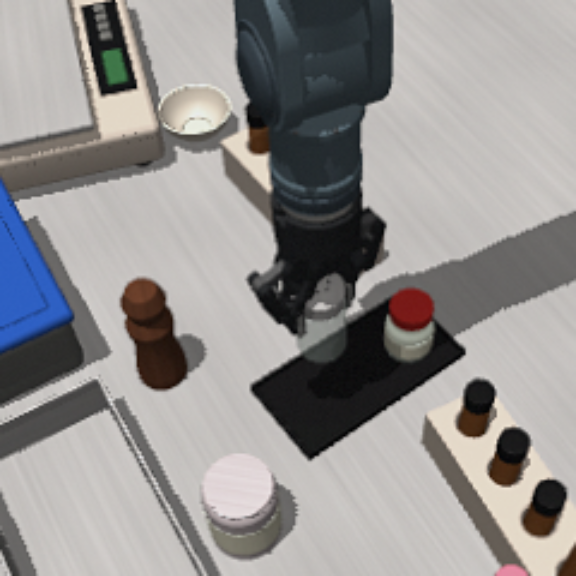

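The shaker is held upright over the free half of the tray, at about (325,325) in the crop, clear of the jar. I'll lower it, slowly at the end, and watch the force.

Emit:
{"name": "servo_tool", "arguments": {"commands": "0 0 0.8 0 0 0; 0 0 1 0 0 0; 0 0 1 0 0 0; 0 0 0.6 0 0 0; 0 0 0.3 0 0 0"}}

```text
clock: 6.12
eef_pos: [0.6141, 0.0002, 0.0534]
orientation: [0.67, 0.742, -0.001, -0.002]
force: [-0.5, 0.6, -1.8]
finger_gap: 0.048
grip_force: 62.5
```

Emit:
{"name": "servo_tool", "arguments": {"commands": "0 0 0.15 0 0 0; 0 0 0.1 0 0 0; 0 0 0.1 0 0 0; 0 0 0 0 0 0"}}

```text
clock: 6.45
eef_pos: [0.6168, 0.0013, 0.0483]
orientation: [0.669, 0.743, 0.001, 0.001]
force: [0.9, -0.6, -1.6]
finger_gap: 0.0485
grip_force: 62.5
```

Emit:
{"name": "servo_tool", "arguments": {"commands": "0 0 0.08 0 0 0; 0 0 0.08 0 0 0; 0 0 0 0 0 0"}}

```text
clock: 6.7
eef_pos: [0.6169, 0.0017, 0.0446]
orientation: [0.669, 0.743, 0.001, 0.001]
force: [-0.3, -0.2, 1.5]
finger_gap: 0.0481
grip_force: 62.7
```

Emit:
{"name": "servo_tool", "arguments": {"commands": "0 0 0.06 0 0 0; 0 0 0 0 0 0"}}

```text
clock: 6.87
eef_pos: [0.6168, 0.0017, 0.0445]
orientation: [0.669, 0.743, 0.001, 0.001]
force: [-4.6, 0.7, 11.5]
finger_gap: 0.0486
grip_force: 63.6
```

Emit:
{"name": "servo_tool", "arguments": {"commands": "0 0 0 0 0 0; 0 0 0 0 0 0; 0 0 0 0 0 0; 0 0 0 0 0 0; 0 0 -0.3 0 0 0", "fingers": 0.9}}

```text
clock: 7.28
eef_pos: [0.6145, 0.0019, 0.0481]
orientation: [0.669, 0.743, -0.001, -0.001]
force: [0.7, -0.3, 0.3]
finger_gap: 0.0769
grip_force: 0.0
```

Emit:
{"name": "servo_tool", "arguments": {"commands": "0 0 -1 0 0 0; 0 0 -1 0 0 0; 0 0 -1 0 0 0; 0 0 -1 0 0 0; 0 0 -1 0 0 0"}}

```text
clock: 7.7
eef_pos: [0.6157, 0.0018, 0.1762]
orientation: [0.669, 0.743, 0.0, 0.0]
force: [-0.2, -0.6, -0.0]
finger_gap: 0.0765
grip_force: 0.0
```

```bash
python3 - <<'E'
from h import *
plan([((.53,.24,.265),-4,11),((.531,.3,.265),-4,3)])
E
```

```text
t 7.70 at [0.6157 0.0018 0.1762] gap 0.0765
0.89 -0.22 -0.32 0 0 0.0139; 0.88 -0.3 -0.33 0 0 0.0139; 0.84 -0.37 -0.32 0 0 0; 0.84 -0.37 -0.32 0 0 0; 0.84 -0.37 -0.32 0 0 0
0.85 -0.37 -0.33 0 0 0; 0.84 -0.37 -0.32 0 0 0; 0.84 -0.37 -0.32 0 0 0; 0.84 -0.38 -0.33 0 0 0; 0.85 -0.37 -0.32 0 0 0
0.84 -0.37 -0.32 0 0 0 

0.8 -0.04 0 0 0 0; 0.8 -0.04 0 0 0 0; 0.8 -0.05 0 0 0 0
```

Emit:
{"name": "servo_tool", "arguments": {"commands": "0.89 -0.22 -0.32 0 0 0.0139; 0.88 -0.3 -0.33 0 0 0.0139; 0.84 -0.37 -0.32 0 0 0; 0.84 -0.37 -0.32 0 0 0; 0.84 -0.37 -0.32 0 0 0"}}

```text
clock: 8.12
eef_pos: [0.5765, 0.1108, 0.2157]
orientation: [0.732, 0.682, 0.0, 0.0]
force: [-0.7, 1.6, 0.1]
finger_gap: 0.0769
grip_force: 0.0
```

Emit:
{"name": "servo_tool", "arguments": {"commands": "0.84 -0.37 -0.32 0 0 0; 0.84 -0.37 -0.32 0 0 0; 0.84 -0.37 -0.32 0 0 0; 0.84 -0.37 -0.32 0 0 0; 0.84 -0.37 -0.32 0 0 0"}}

```text
clock: 8.53
eef_pos: [0.5376, 0.2189, 0.2557]
orientation: [0.731, 0.682, 0.0, 0.0]
force: [1.1, -0.1, -0.0]
finger_gap: 0.0768
grip_force: 0.0
```

Emit:
{"name": "servo_tool", "arguments": {"commands": "0.84 -0.37 -0.32 0 0 0; 0.8 -0.04 0 0 0 0; 0.8 -0.04 0 0 0 0; 0.8 -0.04 0 0 0 0; 0 0 0 0 0 0"}}

```text
clock: 8.95
eef_pos: [0.5311, 0.3028, 0.2629]
orientation: [0.73, 0.683, 0.001, -0.001]
force: [-0.6, 0.9, -0.4]
finger_gap: 0.0769
grip_force: 0.0
```

```bash
cat > tops.py <<'E'
from h import *
from scipy.ndimage import label
def tops(name,bb,zs):
    im,W=grab('wrist',name); b=(W[...,0]>bb[0])&(W[...,0]<bb[1])&(W[...,1]>bb[2])&(W[...,1]<bb[3])
    for lo,hi in zs:
        L,k=label(b&(W[...,2]>lo)&(W[...,2]<hi))
        for j in range(1,k+1):
            m=L==j
            if m.sum()>100:
                P=W[m]; v,u=np.where(m); print((int(u.mean()),int(v.mean())),'z %.4f'%np.median(P[:,2]),np.round(np.r_[cv2.minEnclosingCircle(P[:,:2].astype(np.float32))[0]],4),m.sum(),im[m].mean(0).astype(int))
    return im,W
E
python3 - <<'E'
from tops import *
tops('w2',(.38,.68,.08,.4),((.115,.125),(.155,.178)))
i,T=c2w('scene'); im,W=grab('scene','s3')
m=(abs(W[...,0]-.617)<.05)&(abs(W[...,1]-.002)<.045)&(W[...,2]>.085)
print('shaker top',cv2.minEnclosingCircle(W[m][:,:2].astype(np.float32)),W[m][:,2].max())
plan([((.531,.316,.265),-4,1)])
E
```

```text
(323, 223) z 0.1203 [0.5278 0.2566] 574 [18 18 17]
(323, 271) z 0.1203 [0.5239 0.1967] 498 [17 16 16]
(323, 313) z 0.1203 [0.5192 0.1366] 420 [13 13 13]
(424, 178) z 0.1604 [0.6207 0.3114] 881 [203 115 137]
(323, 181) z 0.1703 [0.5317 0.3164] 1015 [20 19 19]
(219, 212) z 0.1603 [0.4341 0.2919] 789 [90 11 10]
shaker top ((0.6155126094818115, 0.0036078505218029022), 0.02586238831281662) 0.10152961862434651
t 9.05 at [0.5314 0.2999 0.2629] gap 0.0770
0.64 -0.06 -0.09 0 0.0001 0.0002
```

View pics/w2.png

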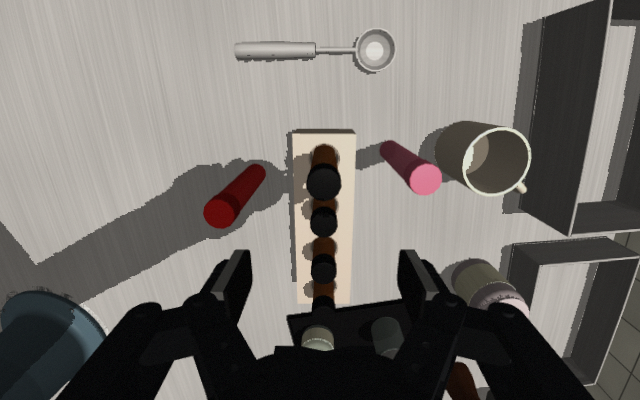

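The wrist picture shows the long stray's black cap at (323,181), between the red tube at (219,212) and the pink one at (424,178). The fingers have room on both sides if half open.

Emit:
{"name": "servo_tool", "arguments": {"commands": "0.66 -0.03 0 0 0 0; 0 0 0.9 0 0 0; 0 0 1 0 0 0; 0 0 1 0 0 0; 0 0 1 0 0 0", "fingers": 0.62}}

```text
clock: 9.47
eef_pos: [0.5323, 0.3149, 0.1648]
orientation: [0.732, 0.681, 0.0, 0.0]
force: [0.2, 0.1, 1.3]
finger_gap: 0.0529
grip_force: 0.0
```

Emit:
{"name": "servo_tool", "arguments": {"commands": "0 0 0.8 0 0 0; 0 0 0.34 0 0 0; 0 0 0 0 0 0; 0 0 0 0 0 0"}}

```text
clock: 9.8
eef_pos: [0.5322, 0.3154, 0.1374]
orientation: [0.732, 0.682, -0.0, 0.0]
force: [-0.2, -0.5, -0.2]
finger_gap: 0.0534
grip_force: 0.0
```

Emit:
{"name": "servo_tool", "arguments": {"commands": "0 0 0 0 0 0; 0 0 0 0 0 0; 0 0 0 0 0 0; 0 0 0 0 0 0; 0 0 0 0 0 0", "fingers": 0}}

```text
clock: 10.22
eef_pos: [0.5332, 0.3167, 0.139]
orientation: [0.731, 0.682, 0.002, 0.001]
force: [-0.1, -0.8, 6.7]
finger_gap: 0.0287
grip_force: 59.0
```

Emit:
{"name": "servo_tool", "arguments": {"commands": "0 0 -0.2 0 0 0; 0 0 -0.6 0 0 0; 0 0 -1 0 0 0; 0 0 -1 0 0 0; 0 0 -1 0 0 0"}}

```text
clock: 10.63
eef_pos: [0.5316, 0.3159, 0.2328]
orientation: [0.731, 0.682, -0.0, -0.0]
force: [0.5, 0.8, -1.1]
finger_gap: 0.0286
grip_force: 59.4
```

```bash
python3 - <<'E'
from h import *
plan([((.5316,.3159,.278),-4,2),((.525,.0,.325),5.5,14),((.5037,-.2206,.325),5.5,10)])
E
```

```text
t 10.63 at [0.5316 0.3159 0.2328] gap 0.0286
0 0 -0.9 -0.0001 0.0001 0; 0 0 -0.91 0 0 0 

-0.9 0.04 -0.13 0 0 -0.0132; -0.9 -0.03 -0.14 0 0 -0.0132; -0.9 -0.1 -0.13 0 0 0; -0.9 -0.11 -0.14 0 0 0; -0.89 -0.1 -0.13 0 0 0
-0.9 -0.11 -0.14 0 0 0; -0.9 -0.1 -0.13 0 0 0; -0.89 -0.11 -0.13 0 0 0; -0.9 -0.1 -0.14 0 0 0; -0.9 -0.11 -0.13 0 0 0
-0.89 -0.1 -0.14 0 0 0; -0.9 -0.11 -0.13 0 0 0; -0.9 -0.11 -0.14 0 0 0; -0.89 -0.1 -0.13 0 0 0 

-0.87 -0.17 0 0 0 0; -0.87 -0.17 0 0 0 0; -0.87 -0.17 0 0 0 0; -0.87 -0.17 0 0 0 0; -0.87 -0.17 0 0 0 0
-0.87 -0.17 0 0 0 0; -0.87 -0.17 0 0 0 0; -0.87 -0.17 0 0 0 0; -0.87 -0.16 0 0 0 0; -0.87 -0.17 0 0 0 0
```

Emit:
{"name": "servo_tool", "arguments": {"commands": "0 0 -0.9 0 0 0; 0 0 -0.9 0 0 0; -0.9 0.04 -0.13 0 0 -0.0132; -0.9 -0.03 -0.14 0 0 -0.0132; -0.9 -0.1 -0.13 0 0 0"}}

```text
clock: 11.05
eef_pos: [0.5307, 0.2481, 0.2877]
orientation: [0.671, 0.742, 0.0, 0.0]
force: [-0.6, -0.6, -1.3]
finger_gap: 0.0284
grip_force: 59.5
```

Emit:
{"name": "servo_tool", "arguments": {"commands": "-0.9 -0.1 -0.14 0 0 0; -0.9 -0.1 -0.14 0 0 0; -0.9 -0.1 -0.14 0 0 0; -0.9 -0.1 -0.14 0 0 0; -0.9 -0.1 -0.14 0 0 0"}}

```text
clock: 11.47
eef_pos: [0.5287, 0.1341, 0.3047]
orientation: [0.672, 0.74, 0.0, 0.0]
force: [0.4, -0.5, -2.1]
finger_gap: 0.0283
grip_force: 59.5
```

Emit:
{"name": "servo_tool", "arguments": {"commands": "-0.9 -0.1 -0.14 0 0 0; -0.9 -0.1 -0.14 0 0 0; -0.9 -0.1 -0.14 0 0 0; -0.9 -0.1 -0.14 0 0 0; -0.9 -0.1 -0.14 0 0 0"}}

```text
clock: 11.88
eef_pos: [0.527, 0.021, 0.3222]
orientation: [0.672, 0.74, 0.0, 0.0]
force: [0.4, 0.1, -1.6]
finger_gap: 0.0284
grip_force: 59.5
```

Emit:
{"name": "servo_tool", "arguments": {"commands": "-0.9 -0.1 -0.14 0 0 0; -0.87 -0.17 0 0 0 0; -0.87 -0.17 0 0 0 0; -0.87 -0.17 0 0 0 0; -0.87 -0.17 0 0 0 0"}}

```text
clock: 12.3
eef_pos: [0.518, -0.0899, 0.3256]
orientation: [0.672, 0.74, 0.0, 0.0]
force: [0.5, 0.0, -1.2]
finger_gap: 0.0285
grip_force: 59.5
```

Emit:
{"name": "servo_tool", "arguments": {"commands": "-0.87 -0.17 0 0 0 0; -0.87 -0.17 0 0 0 0; -0.87 -0.17 0 0 0 0; -0.87 -0.17 0 0 0 0; -0.87 -0.17 0 0 0 0"}}

```text
clock: 12.72
eef_pos: [0.5073, -0.2001, 0.3255]
orientation: [0.672, 0.74, 0.0, 0.0]
force: [1.0, -0.3, -0.2]
finger_gap: 0.0283
grip_force: 59.5
```

Emit:
{"name": "servo_tool", "arguments": {"commands": "-0.87 -0.17 0 0 0 0; 0 0 0 0 0 0; 0 0 0 0 0 0"}}

```text
clock: 12.97
eef_pos: [0.5053, -0.222, 0.3252]
orientation: [0.673, 0.74, 0.0, -0.0]
force: [-0.9, 0.6, -1.2]
finger_gap: 0.0285
grip_force: 59.6
```

```bash
python3 - <<'E'
from tops import *
im,W=tops('w3',(.38,.65,-.42,-.08),((.112,.125),(.163,.178)))
m=(abs(W[...,0]-.5)<.1)&(abs(W[...,1]+.24)<.1)&(abs(W[...,2]-.06)<.003)
cv2.imwrite('pics/w3c.png',cv2.resize(im[60:340,200:450,::-1],None,fx=2.1,fy=2.1))
i,T=c2w('wrist');k,D=K(i)
Ti=np.linalg.inv(T); rv=cv2.Rodrigues(Ti[:3,:3])[0]
a=np.linspace(0,2*np.pi,8,endpoint=False)
for c in [(.5037,-.2406,.06)]: print('proj hole',cv2.projectPoints(np.array([c]),rv,Ti[:3,3],k,D)[0].ravel())
E
```

```text
(320, 114) z 0.1705 [ 0.4958 -0.1566] 722 [36 35 33]
proj hole [321.53398262 171.74658283]
```

View pics/w3c.png

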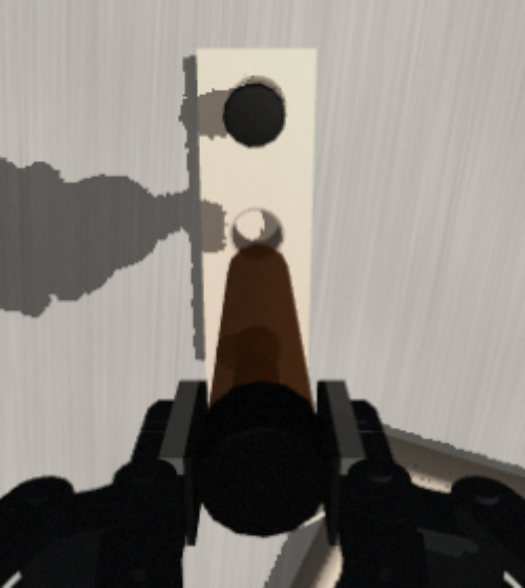

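The hole is visible at crop (257,232), within 1 px of its predicted place. The tube hangs straight.

Emit:
{"name": "servo_tool", "arguments": {"commands": "-0.77 -0.12 0 0 0 0; 0 0 1 0 0 0; 0 0 1 0 0 0; 0 0 1 0 0 0; 0 0 0.8 0 0 0"}}

```text
clock: 13.43
eef_pos: [0.5041, -0.239, 0.2288]
orientation: [0.672, 0.741, 0.0, -0.001]
force: [0.1, 0.3, -1.6]
finger_gap: 0.0289
grip_force: 59.6
```

Emit:
{"name": "servo_tool", "arguments": {"commands": "0 0 0.3 0 0 0; 0 0 0 0 0 0; 0 0 0 0 0 0"}}

```text
clock: 13.68
eef_pos: [0.5046, -0.2399, 0.2235]
orientation: [0.672, 0.741, 0.0, 0.0]
force: [0.4, -0.9, -1.3]
finger_gap: 0.0283
grip_force: 59.6
```

```bash
python3 - <<'E'
from h import *
print(observe()['eef_pos']); im,W=grab('wrist','w4'); print(observe()['eef_pos']); cams.read_camera('wrist'); print(observe()['eef_pos'])
cv2.imwrite('pics/w4c.png',cv2.resize(im[60:340,200:450,::-1],None,fx=2.1,fy=2.1))
E
```

```text
[ 0.50455322 -0.23994391  0.22346379]
[ 0.50510435 -0.24045966  0.22424128]
[ 0.50538134 -0.24079568  0.22459927]
```

View pics/w4c.png

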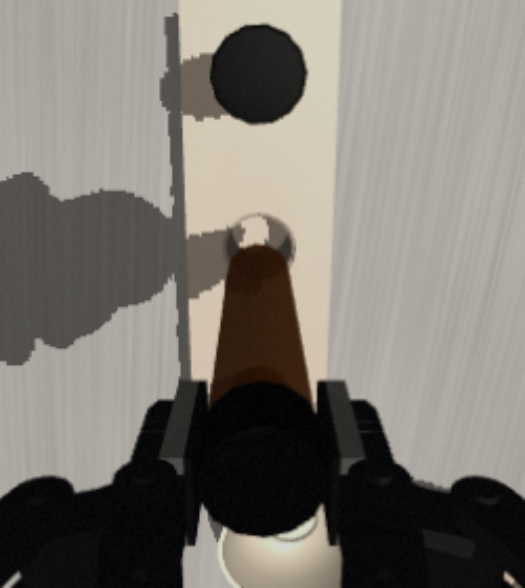

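Foot and hole line up sideways, both at crop column 259. I'll lower into the hole.

Emit:
{"name": "servo_tool", "arguments": {"commands": "-0.03 0 0.7 0 0 0; 0 0 0.5 0 0 0; 0 0 0.3 0 0 0; 0 0 0.3 0 0 0; 0 0 0 0 0 0"}}

```text
clock: 14.2
eef_pos: [0.5041, -0.2411, 0.1771]
orientation: [0.672, 0.74, -0.0, -0.001]
force: [-0.2, -0.5, -1.8]
finger_gap: 0.0285
grip_force: 59.6
```

Emit:
{"name": "servo_tool", "arguments": {"commands": "0 0 0.4 0 0 0; 0 0 0.4 0 0 0; 0 0 0.4 0 0 0; 0 0 0.2 0 0 0; 0 0 0 0 0 0"}}

```text
clock: 14.62
eef_pos: [0.5033, -0.2406, 0.1408]
orientation: [0.672, 0.74, -0.0, -0.002]
force: [0.1, -0.7, -1.2]
finger_gap: 0.0286
grip_force: 59.6
```

Emit:
{"name": "servo_tool", "arguments": {"commands": "0 0 0.08 0 0 0; 0 0 0.06 0 0 0; 0 0 0 0 0 0"}}

```text
clock: 14.87
eef_pos: [0.5046, -0.2414, 0.1394]
orientation: [0.672, 0.74, 0.0, 0.0]
force: [-0.4, 0.1, -1.4]
finger_gap: 0.0284
grip_force: 59.6
```

Emit:
{"name": "servo_tool", "arguments": {"commands": "0 0 0.05 0 0 0; 0 0 0 0 0 0"}}

```text
clock: 15.03
eef_pos: [0.505, -0.2419, 0.139]
orientation: [0.672, 0.74, 0.0, 0.001]
force: [-1.1, -0.1, 2.4]
finger_gap: 0.0284
grip_force: 60.0
```

Emit:
{"name": "servo_tool", "arguments": {"commands": "0 0 0 0 0 0; 0 0 0 0 0 0; 0 0 0 0 0 0; 0 0 0 0 0 0; 0 0 0 0 0 0", "fingers": 0.62}}

```text
clock: 15.45
eef_pos: [0.5044, -0.2413, 0.138]
orientation: [0.672, 0.74, 0.0, -0.0]
force: [1.5, 0.1, 1.3]
finger_gap: 0.053
grip_force: 0.0
```

Emit:
{"name": "servo_tool", "arguments": {"commands": "0 0 -0.7 0 0 0; 0 0 -1 0 0 0; 0 0 -0.7 0 0 0; 0 0 0 0 0 0; 0 0 0 0 0 0"}}

```text
clock: 15.87
eef_pos: [0.5053, -0.2419, 0.199]
orientation: [0.672, 0.74, 0.0, 0.001]
force: [-0.2, 1.2, -0.1]
finger_gap: 0.0531
grip_force: 0.0
```

```bash
python3 - <<'E'
from tops import *
tops('w5',(.38,.65,-.42,-.08),((.112,.125),(.163,.178)))
plan([((.512,-.325,.2),5.5,4),((.512,-.325,.088),5.5,6)])
E
```

```text
(322, 191) z 0.1187 [ 0.5038 -0.2393] 160 [44 24 11]
(321, 287) z 0.1204 [ 0.512  -0.3255] 837 [13 13 13]
(321, 90) z 0.1704 [ 0.4958 -0.1562] 2280 [30 29 28]
(321, 230) z 0.1703 [ 0.5042 -0.2428] 1578 [7 7 7]
t 15.92 at [ 0.5045 -0.2414  0.1978] gap 0.0530
-0.84 -0.01 -0.02 0 0 0; -0.84 0 -0.02 0 0 0; -0.84 -0.01 -0.03 0 0 0; -0.84 0 -0.02 0 0 0 

0 0 0.75 0 0 0; 0 0 0.74 0 0 0; 0 0 0.75 0 0 0; 0 0 0.75 0 0 0; 0 0 0.74 0 0 0
0 0 0.75 0 0 0
```

The long stray stands fully down, cap top at 0.170 and within 2 mm of the hole. Next is the short one.

Emit:
{"name": "servo_tool", "arguments": {"commands": "-0.84 0 0 0 0 0; -0.84 0 0 0 0 0; -0.84 0 0 0 0 0; -0.84 0 0 0 0 0; 0 0 0.7 0 0 0"}}

```text
clock: 16.33
eef_pos: [0.5137, -0.3295, 0.1815]
orientation: [0.673, 0.739, -0.0, 0.003]
force: [1.6, -0.9, -0.2]
finger_gap: 0.0528
grip_force: 0.0
```

Emit:
{"name": "servo_tool", "arguments": {"commands": "0 0 1 0 0 0; 0 0 1 0 0 0; 0 0 1 0 0 0; 0 0 0.7 0 0 0; 0 0 0 0 0 0"}}

```text
clock: 16.75
eef_pos: [0.5086, -0.322, 0.0819]
orientation: [0.672, 0.74, -0.0, -0.006]
force: [-0.9, 0.9, -1.1]
finger_gap: 0.0533
grip_force: 0.0
```

Emit:
{"name": "servo_tool", "arguments": {"commands": "0 0 0 0 0 0; 0 0 0 0 0 0; 0 0 0 0 0 0; 0 0 0 0 0 0; 0 0 0 0 0 0", "fingers": 0}}

```text
clock: 17.17
eef_pos: [0.5132, -0.3255, 0.0892]
orientation: [0.672, 0.74, 0.0, 0.001]
force: [0.2, 0.7, -0.4]
finger_gap: 0.0284
grip_force: 59.1
```

Emit:
{"name": "servo_tool", "arguments": {"commands": "0 0 -0.2 0 0 0; 0 0 -0.6 0 0 0; 0 0 -1 0 0 0; 0 0 -1 0 0 0; 0 0 -1 0 0 0"}}

```text
clock: 17.58
eef_pos: [0.5123, -0.3248, 0.1846]
orientation: [0.672, 0.74, 0.0, 0.0]
force: [-0.6, 0.8, -0.2]
finger_gap: 0.0287
grip_force: 59.2
```

```bash
python3 - <<'E'
from h import *
plan([((.525,-.325,.29),5.5,5),((.532,.0,.29),-4,14),((.532,.296,.265),-4,13)])
E
```

```text
t 17.58 at [ 0.5123 -0.3248  0.1846] gap 0.0287
-0.01 0.1 -0.84 0 0 0; -0.01 0.1 -0.85 0 0 0; -0.01 0.1 -0.84 0 0 0; -0.01 0.1 -0.84 0 0 0; -0.02 0.11 -0.85 0 0 0 

0.92 0.11 0 0 0 0.0132; 0.93 0.03 0 0 0 0.0132; 0.93 -0.05 0 0 0 0; 0.93 -0.04 0 0 0 0; 0.93 -0.05 0 0 0 0
0.92 -0.04 0 0 0 0; 0.93 -0.05 0 0 0 0; 0.93 -0.04 0 0 0 0; 0.93 -0.05 0 0 0 0; 0.92 -0.04 0 0 0 0
0.93 -0.05 0 0 0 0; 0.93 -0.04 0 0 0 0; 0.93 -0.05 0 0 0 0; 0.93 -0.04 0 0 0 0 

0.91 -0.06 0.08 0 0 0; 0.91 -0.07 0.07 0 0 0; 0.9 -0.06 0.08 0 0 0; 0.91 -0.07 0.08 0 0 0; 0.91 -0.06 0.08 0 0 0
0.91 -0.06 0.07 0 0 0; 0.91 -0.07 0.08 0 0 0; 0.91 -0.06 0.08 0 0 0; 0.9 -0.06 0.08 0 0 0; 0.91 -0.07 0.07 0 0 0
0.91 -0.06 0.08 0 0 0; 0.91 -0.07 0.08 0 0 0; 0.91 -0.06 0.08 0 0 0
```

Emit:
{"name": "servo_tool", "arguments": {"commands": "0 0.1 -0.85 0 0 0; 0 0.1 -0.85 0 0 0; 0 0.1 -0.85 0 0 0; 0 0.1 -0.85 0 0 0; 0 0.1 -0.85 0 0 0"}}

```text
clock: 18.0
eef_pos: [0.5249, -0.3237, 0.2912]
orientation: [0.672, 0.74, 0.0, 0.001]
force: [-0.3, -0.7, -0.4]
finger_gap: 0.0287
grip_force: 59.2
```

Emit:
{"name": "servo_tool", "arguments": {"commands": "0.92 0.11 0 0 0 0.0132; 0.93 0.03 0 0 0 0.0132; 0.93 -0.05 0 0 0 0; 0.93 -0.05 0 0 0 0; 0.93 -0.05 0 0 0 0"}}

```text
clock: 18.42
eef_pos: [0.5269, -0.2065, 0.2901]
orientation: [0.731, 0.682, 0.0, 0.0]
force: [0.8, -0.0, -1.7]
finger_gap: 0.0283
grip_force: 59.3
```

Emit:
{"name": "servo_tool", "arguments": {"commands": "0.93 -0.05 0 0 0 0; 0.93 -0.05 0 0 0 0; 0.93 -0.05 0 0 0 0; 0.93 -0.05 0 0 0 0; 0.93 -0.05 0 0 0 0"}}

```text
clock: 18.83
eef_pos: [0.5288, -0.09, 0.2902]
orientation: [0.731, 0.682, 0.0, 0.0]
force: [0.8, -0.1, -0.5]
finger_gap: 0.0284
grip_force: 59.3
```

Emit:
{"name": "servo_tool", "arguments": {"commands": "0.93 -0.05 0 0 0 0; 0.93 -0.05 0 0 0 0; 0.93 -0.05 0 0 0 0; 0.93 -0.05 0 0 0 0; 0.91 -0.06 0.08 0 0 0"}}

```text
clock: 19.25
eef_pos: [0.5306, 0.026, 0.2885]
orientation: [0.731, 0.682, 0.001, 0.001]
force: [-0.2, -0.1, -1.7]
finger_gap: 0.0285
grip_force: 59.3
```

Emit:
{"name": "servo_tool", "arguments": {"commands": "0.91 -0.06 0.08 0 0 0; 0.91 -0.06 0.08 0 0 0; 0.91 -0.06 0.08 0 0 0; 0.91 -0.06 0.08 0 0 0; 0.91 -0.06 0.08 0 0 0"}}

```text
clock: 19.67
eef_pos: [0.5309, 0.1399, 0.2781]
orientation: [0.731, 0.682, 0.0, 0.0]
force: [-0.2, 0.2, -0.4]
finger_gap: 0.0287
grip_force: 59.3
```

Emit:
{"name": "servo_tool", "arguments": {"commands": "0.91 -0.06 0.08 0 0 0; 0.91 -0.06 0.08 0 0 0; 0.91 -0.06 0.08 0 0 0; 0.91 -0.06 0.08 0 0 0; 0.91 -0.06 0.08 0 0 0"}}

```text
clock: 20.08
eef_pos: [0.5313, 0.2539, 0.2681]
orientation: [0.731, 0.682, 0.0, 0.0]
force: [-0.6, -0.4, -0.8]
finger_gap: 0.0284
grip_force: 59.3
```

Emit:
{"name": "servo_tool", "arguments": {"commands": "0.91 -0.06 0.08 0 0 0; 0.91 -0.06 0.08 0 0 0; 0 0 0 0 0 0; 0 0 0 0 0 0"}}

```text
clock: 20.42
eef_pos: [0.5314, 0.2993, 0.2635]
orientation: [0.731, 0.683, 0.0, 0.0]
force: [0.1, 0.3, -0.3]
finger_gap: 0.0287
grip_force: 59.2
```

```bash
python3 - <<'E'
from h import *
plan([((.532,.3155,.265),-4,1),((.532,.3155,.165),-4,5)])
E
```

```text
t 20.42 at [0.5314 0.2993 0.2635] gap 0.0287
0.65 -0.02 -0.06 0 0 0.0003 

0 0 0.8 0 0 0; 0 0 0.8 0 0 0; 0 0 0.8 0 0 0; 0 0 0.8 0 0 0; 0 0 0.8 0 0 0
```

Emit:
{"name": "servo_tool", "arguments": {"commands": "0.7 0 0 0 0 0; 0 0 1 0 0 0; 0 0 1 0 0 0; 0 0 1 0 0 0; 0 0 0.7 0 0 0"}}

```text
clock: 20.83
eef_pos: [0.5323, 0.3143, 0.1693]
orientation: [0.732, 0.682, -0.001, -0.0]
force: [-0.5, -0.1, -1.0]
finger_gap: 0.0286
grip_force: 59.3
```

Emit:
{"name": "servo_tool", "arguments": {"commands": "0 0 0.2 0 0 0; 0 0 0 0 0 0; 0 0 0 0 0 0; 0 0 0 0 0 0"}}

```text
clock: 21.17
eef_pos: [0.5341, 0.3159, 0.1678]
orientation: [0.732, 0.682, 0.001, 0.001]
force: [0.4, -0.3, -0.3]
finger_gap: 0.0286
grip_force: 59.3
```

```bash
python3 - <<'E'
from h import *
im,W=grab('wrist','w6'); print(observe()['eef_pos']); cv2.imwrite('pics/w6c.png',cv2.resize(im[60:340,200:450,::-1],None,fx=2.1,fy=2.1))
i,T=c2w('wrist');k,D=K(i);Ti=np.linalg.inv(T); rv=cv2.Rodrigues(Ti[:3,:3])[0]
p=cv2.projectPoints(np.array([(.532,.3165,.06)]),rv,Ti[:3,3],k,D)[0].ravel(); print((p-[200,60])*2.1)
E
```

```text
[0.53413084 0.3160931  0.16786719]
[254.1172461  280.06367153]
```

View pics/w6c.png

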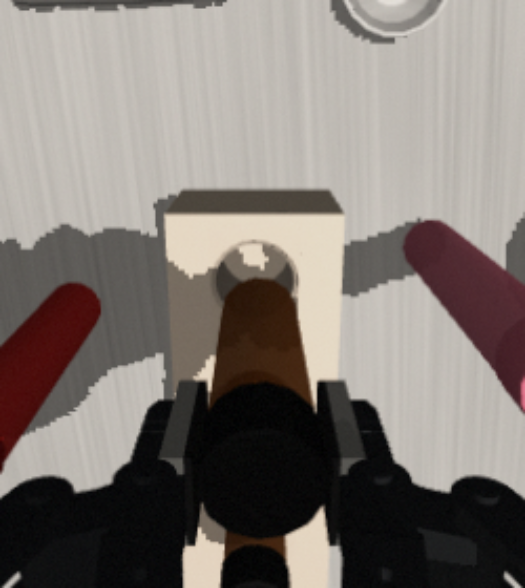

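The foot is at crop column 260 and the hole at 257, so the tube sits about 1 mm too far along +y of the tool. I'll correct that and insert.

Emit:
{"name": "servo_tool", "arguments": {"commands": "0.02 -0.04 0.5 0 0 0; 0 0 0.4 0 0 0; 0 0 0.3 0 0 0; 0 0 0.3 0 0 0; 0 0 0 0 0 0"}}

```text
clock: 21.63
eef_pos: [0.5308, 0.3159, 0.1264]
orientation: [0.731, 0.682, -0.001, -0.0]
force: [-0.5, -0.6, -1.2]
finger_gap: 0.0282
grip_force: 59.3
```

Emit:
{"name": "servo_tool", "arguments": {"commands": "0 0 0.4 0 0 0; 0 0 0.4 0 0 0; 0 0 0.4 0 0 0; 0 0 0.2 0 0 0; 0 0 0 0 0 0"}}

```text
clock: 22.05
eef_pos: [0.5306, 0.3158, 0.0912]
orientation: [0.731, 0.682, -0.002, -0.001]
force: [-0.0, 0.0, -0.9]
finger_gap: 0.0285
grip_force: 59.3
```

Emit:
{"name": "servo_tool", "arguments": {"commands": "0 0 0.08 0 0 0; 0 0 0.05 0 0 0; 0 0 0 0 0 0"}}

```text
clock: 22.3
eef_pos: [0.5321, 0.3165, 0.0902]
orientation: [0.731, 0.682, 0.0, 0.0]
force: [-0.3, 0.7, -1.6]
finger_gap: 0.0283
grip_force: 59.3
```

Emit:
{"name": "servo_tool", "arguments": {"commands": "0 0 0.05 0 0 0; 0 0 0 0 0 0"}}

```text
clock: 22.47
eef_pos: [0.5321, 0.3165, 0.089]
orientation: [0.731, 0.682, 0.0, 0.0]
force: [-0.8, -0.6, -0.5]
finger_gap: 0.0284
grip_force: 59.3
```

Emit:
{"name": "servo_tool", "arguments": {"commands": "0 0 0.05 0 0 0; 0 0 0.03 0 0 0; 0 0 0 0 0 0"}}

```text
clock: 22.72
eef_pos: [0.5325, 0.3169, 0.0884]
orientation: [0.731, 0.682, 0.001, 0.0]
force: [-1.4, 0.2, 6.0]
finger_gap: 0.0288
grip_force: 60.2
```

In contact with the hole floor. I'll release, rise and check.

Emit:
{"name": "servo_tool", "arguments": {"commands": "0 0 0 0 0 0; 0 0 0 0 0 0; 0 0 0 0 0 0; 0 0 0 0 0 0; 0 0 0 0 0 0", "fingers": 0.62}}

```text
clock: 23.13
eef_pos: [0.5318, 0.3164, 0.0866]
orientation: [0.731, 0.682, -0.0, -0.0]
force: [-0.5, 1.1, -0.1]
finger_gap: 0.053
grip_force: 0.0
```

Emit:
{"name": "servo_tool", "arguments": {"commands": "0 0 -0.6 0 0 0; 0 0 -1 0 0 0; 0 0 -1 0 0 0; 0 0 -1 0 0 0; 0 0 -1 0 0 0"}}

```text
clock: 23.55
eef_pos: [0.5317, 0.3163, 0.2028]
orientation: [0.731, 0.682, -0.0, -0.0]
force: [1.1, 0.7, -0.2]
finger_gap: 0.0531
grip_force: 0.0
```

Emit:
{"name": "servo_tool", "arguments": {"commands": "0 0 -1 0 0 0; 0 0 -1 0 0 0; 0 0 0 0 0 0; 0 0 0 0 0 0"}}

```text
clock: 23.88
eef_pos: [0.5331, 0.3169, 0.2535]
orientation: [0.731, 0.682, 0.002, 0.001]
force: [0.2, 1.3, -0.1]
finger_gap: 0.0528
grip_force: 0.0
```

```bash
python3 - <<'E'
from tops import *
tops('w7',(.38,.68,.08,.4),((.115,.125),(.155,.178)))
im,W=grab('side','d7')
for n,x,y,lo in(('shaker',.617,.002,.07),('long',.504,-.241,.15),('home',.496,-.156,.15)):
    m=(np.hypot(W[...,0]-x,W[...,1]-y)<.04)&(W[...,2]>lo); print(n,np.round(cv2.minEnclosingCircle(W[m][:,:2].astype(np.float32))[0],4),W[m][:,2].max().round(4))
E
```

```text
(321, 184) z 0.1202 [0.5314 0.3171] 681 [18 18 17]
(234, 207) z 0.1200 [0.4362 0.2937] 114 [67 11 10]
(322, 239) z 0.1202 [0.5279 0.2568] 584 [18 17 17]
(322, 287) z 0.1205 [0.5239 0.1964] 515 [16 15 15]
(322, 328) z 0.1204 [0.5186 0.1372] 445 [14 13 13]
(424, 196) z 0.1603 [0.6208 0.3121] 895 [200 112 133]
(216, 231) z 0.1603 [0.4337 0.2916] 820 [90 12 11]
shaker [0.6106 0.0013] 0.1006
long [ 0.5006 -0.2432] 0.1712
home [ 0.4924 -0.1567] 0.1717
```

View pics/d7.png

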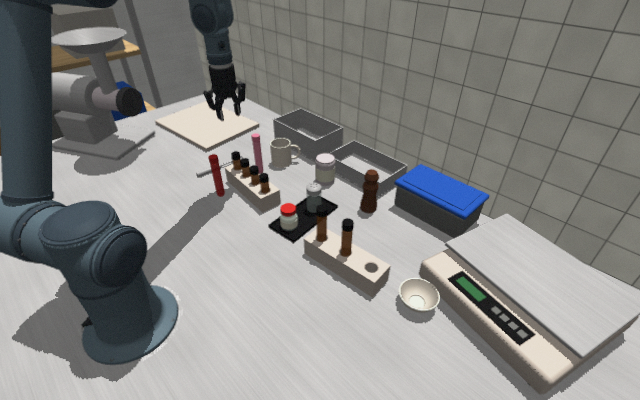

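The picture shows the end state: two long tubes in rack3 at (321,222) and (347,237), four short tubes in rack4 around (250,172), and the shaker upright on the tray at (314,197). The bystanders look untouched.

```bash
python3 -c "
from plant import r
print(r.finish_job())"
```

```text
the job is handed in; nothing more can be done
None
```

I handed the job in at about 24 s of robot time: the long stray is in the middle hole of the three-hole rack, the short stray is in the end hole of the four-hole rack, and the shaker stands upright on the tray; the last camera check showed the tubes fully down and nothing else moved, but the hand-in returned no verdict.

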